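Raise the filling funnel three clicks

ROBOT

A 6-joint arm with a two-finger parallel gripper is mounted at the origin on the work surface. World frame = base frame: x ahead of the robot, y to its left, z up, the work surface at z = 0. Lengths are in m, angles in rad, forces in N, time in s.
With the tool pointing down it reaches from about 0.375 to 0.9 m from the base axis. Payload 3.1 kg.
Tool frame: the origin (TCP) lies between the finger pads; the fingertips stand 22 mm ahead of it and the grasp point (between the pads) lies 3 mm ahead of it; z points along the fingers, y is the line along which they close (so a half turn about z gives the same grasp; the last joint's range is limited). The gripper opens to 87 mm and grips with 3 to 60 N. Pads are 19 mm wide; open, the fingers measure 117 mm over their backs; the gripper's body (75 mm by 190 mm) begins 51 mm behind the grasp point.
Start: joints at [-1.478, 0.527, 1.433, -0, 1.181, -0.178], TCP at [0.168, -0.602, 0.224] pointing down, gripper open.
Joint ranges: [-3.08, 3.08], [-0.75, 2.2], [0.22, 2.44], [-1.43, 4.57], [0, 2.65], [-2.85, 2.85]. Speed limits (rad/s): [2.79, 2.79, 3.14, 3.14, 3.14, 3.14].

INTERFACE

Orientations are given as a unit quaternion [x, y, z, w].
In Python, from rig import robot gives the robot as it stands.
- The arm moves only by the tool move_arm, never from a script. Its argument "series" is text: rows parted by semicolons, each of 6 numbers parted by spaces: the shift along the tool's x, y, z in mm, then the turn, a rotation vector about the tool's x, y, z in degrees. In form: dx dy dz ax ay az; .... A call has 1 to 8 rows; each row is the pose to reach, as a shift and turn from the pose commanded when the call began, along the tool's axes at that moment; what a row does not reach only later rows make up. A row lasts 1/12 s, in which the tool goes at most 41.7 mm and 7.16 degrees, less where a joint would pass 70% of its speed; a pose out of reach is approached as far as the arm can. A call with a gripper value outside its range is refused whole. "jaw" is the opening, from 0 (shut) to 1 (fully open), set as the call begins (left out, the last holds). The fingers move at their own pace and stop on an object; "newtons" is the grip in N (left out, the last holds). Time passes only in rows, so rows that repeat a pose let the fingers close. It gives the time, the measured TCP pose, the force, the opening and the grip force at its end, in the units of the state.
- robot.get_obs(): the state, without advancing time (a new reading comes with each control period).
- robot.camera(name): name is "scene" or "side" or "wrist"; returns a dict with "img" (400x640x3 uint8, red, green, blue), "mtx" (3x3 intrinsics, pixels), "world_to_cam" (4x4, takes a point from world to camera coordinates). Camera axes: x right, y down, z forward; pixel columns grow to the right and rows downward; lengths in m; the calibration is good to about 2 mm. A picture is of the moment at which its call begins. There is no depth.
- robot.hand_in(): hands the job in; it is judged then, once.
Trained networks look in a picture, given as the dict that the camera call returned (one of the last four; its "shot" number tells which), for a name from the list of things; names that differ only in an ending like _2 or _b are one class to them, and where a whole thing is asked for, a point or a joint stands for the part that bears it (a point fixed in the world has none). Each returns a list of dicts, best first, with "p" (0 to 1); they miss things now and then, are a little off and sometimes report something else, mostly with a low value. They report only what shows in the picture. A call takes as long as a camera call. They do not tell look-alikes from the thing itself.
- robot.search_frame(picture, thing): "xyz" ([x, y, z] in m, in world coordinates, good to about 4 mm: the middle of the surface that is visible of it).
- robot.tip_of(picture, thing): "xyz" ([x, y, z] in m, in world coordinates, good to about 4 mm: a listed point, or the origin of a listed thing).
The state is a dict: "time": time; "q": joint angles; "joint_velocities": joint speeds; "joint_torque": joint torques, N m; "position": TCP position; "tool_rot": TCP orientation; "ft_force": force on the tool from outside, world axes, zero at the start; "moment": the same for the moment, N m; "grip_width": finger opening in m; "grip_force": force on a finger pad.
Only numpy, scipy, OpenCV 4.12 (cv2) and the standard library are available. Lean on these libraries where they do the work, as an engineer would, in place of code of your own. Each camera call takes 0.05 s, during which the arm holds its last target. There are 200 camera calls.

TASK

The next bottles to be filled are taller. Take the filling stand, the one that carries the funnel, by the handle on top of its ratchet column and raise it exactly three clicks from where it rests now, then let go so that the pawl holds it there. Leave the mirror stand at its height and the cup under the funnel standing in its place.

Things in the scene. Friction and masses are not known exactly. Their poses are not given: they have to be found in the camera images.
- funnel_grip (a point): Centre of the handle of the stand with the white funnel (80 mm wide, 90 mm out on the -x side, rim 13 mm below this point). Handle: black bar on top of the 20 mm square sliding column, 50 mm along x, 24 wide along y, 22 high; it rises with the column. z is up. The fixed aluminium guide, 40 mm wide, ends 59 mm below this point at the start. Yaw within 0.35 rad.
- funnel_column (a joint): Height in m of the funnel stand's toothed column, 0 lowest, 0.135 top stop. Notches every 22 mm (0, 0.022, 0.044...); it starts at rest on the second (0.022). Each clicks some 3 mm above its resting height. Let go, it sinks onto the last notch clicked and cannot go lower, so a click too many cannot be undone: lift 70 to 86 mm for three. Weighs 0.35 kg; lifting takes 4 to 8 N.
- mirror_grip (a point): Bystander: centre of the handle of the other stand, the same in column, handle and base but carrying a round black-framed mirror 100 mm across in place of the funnel, reaching up to 0.28 m above the table. Leave it at its height. Either stand may be the left or the right one. Both have a fixed white base plate 180 x 110 x 14 mm on a wooden riser that stands 4 to 30 mm above the table.
- cup_mid (a point): Small white mixing cup, 60 mm across and 55 mm tall, loose on the funnel stand's base plate under the funnel; this point is its centre, half-way up.
Things that resemble listed ones, but are neither listed nor needed, are in the scene too. What is shaped like the part that bears cup_mid but red is not meant.

How it is judged:
By the outcome, as a careful person would: the job done as asked, in the order asked, and still so for the second after the job is handed in, with the robot touching nothing.
It also fails if it takes over 35 s, if anything falls off the work surface, if the arm or the gripper's body presses on something with over 40 N, if the wrist force passes 120 N, or if a joint passes its speed limit or range.

## Working session

There is one attempt and no reset: what is moved stays moved. The work goes in short steps, Python scripts to look and compute and a tool call to move; the robot and the scene stay as the last step left them, time stands still between calls to the robot, and variables do not carry over. Pictures are saved under pics/ and viewed, at most 10 in all, crops included, and the job is handed in when it is done.

Besides the shell and the picture viewer there is one more tool, called after "Emit:" by a JSON object that holds its "api" and its "payload", one argument or row to a line. move_arm: Moves the arm, as the interface text tells. Its arguments: {"type":"object","properties":{"series":{"type":"string"},"jaw":{"type":"number"},"newtons":{"type":"number"}},"required":["series"]}

```bash
mkdir -p pics; python3 - <<'E'
from rig import robot
import cv2,numpy as np
for c in ["scene","side"]:
    d=robot.camera(c); cv2.imwrite(f"pics/{c}0.png",d["img"][:,:,::-1])
    for t in ["funnel_grip","mirror_grip","cup_mid"]:
        for r in robot.tip_of(d,t)[:4]:
            p=d["world_to_cam"]@np.r_[r["xyz"],1]; u=d["mtx"]@p[:3]
            print(c,t,round(r["p"],2),np.round(r["xyz"],3),np.round(u[:2]/u[2]))
o=robot.get_obs();print(o["time"],o["position"],o["tool_rot"])
E
```

```text
scene funnel_grip 0.64 [ 0.578 -0.149  0.228] [261. 234.]
scene mirror_grip 0.66 [0.604 0.121 0.216] [394. 227.]
scene cup_mid 0.59 [ 0.385 -0.297  0.028] [204. 224.]
scene cup_mid 0.46 [ 0.491 -0.155  0.052] [262. 244.]
side funnel_grip 0.76 [ 0.581 -0.15   0.226] [297. 131.]
side mirror_grip 0.77 [0.604 0.123 0.219] [224. 214.]
side cup_mid 0.57 [ 0.387 -0.298  0.027] [393. 181.]
0.4 [ 0.16781343 -0.60192556  0.22391767] [ 9.90779984e-01  1.35480635e-01  5.23456418e-07 -1.46672978e-04]
```

View pics/scene0.png

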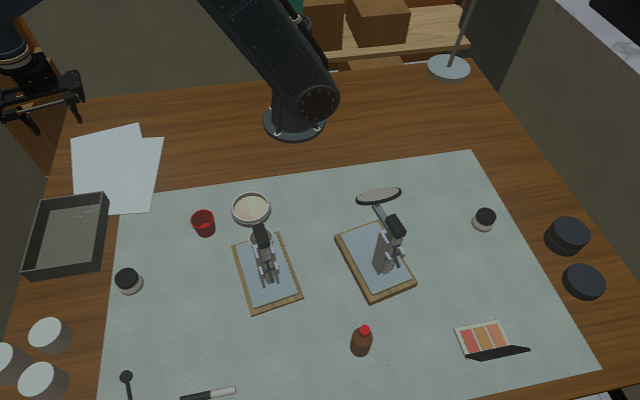

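View pics/side0.png

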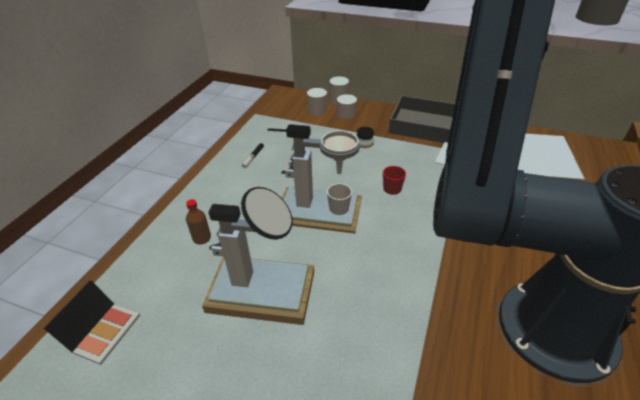

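The scene view shows the funnel stand on the left, with its handle at about (262,236) and funnel at (251,208). The mirror stand is on the right, with its handle at (396,227). The side view agrees: funnel stand handle (298,131), mirror handle (224,213).

Candidates for the handle are the black bar at scene (262,236), which is the funnel stand, and the black bar at (396,227), which is the mirror stand. For the cup they are the white one at side (339,198), the red one at (394,180) and the white ones at the table edge. I choose the left stand and check it with a crop.

```bash
python3 - <<'E'
import cv2
a=cv2.imread("pics/scene0.png")[185:320,215:315];b=cv2.imread("pics/side0.png")[115:235,265:375]
a=cv2.resize(a,(400,540),interpolation=2);b=cv2.resize(b,(400,436),interpolation=2)
b=cv2.copyMakeBorder(b,0,104,0,0,0);cv2.imwrite("pics/crop1.png",cv2.hconcat([a,b]))
E
```

```text
(no output)
```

View pics/crop1.png

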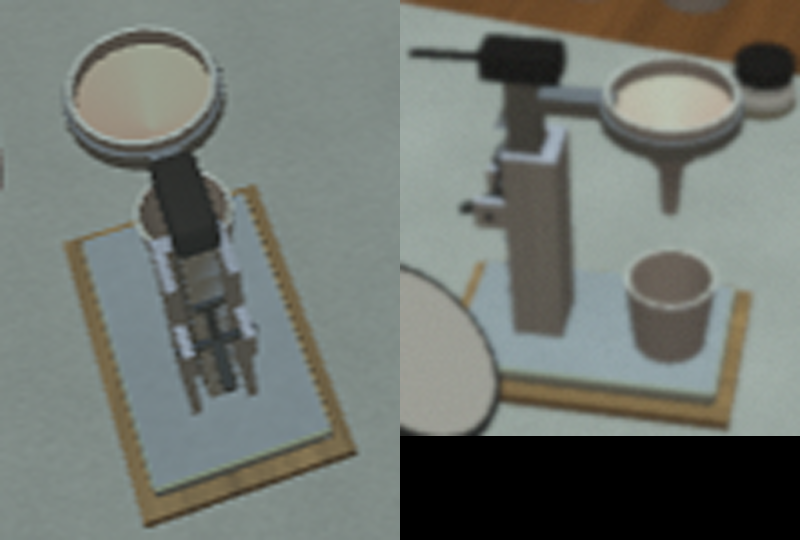

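The crop confirms the black handle bar at (262,236) on the stand with the funnel and the white cup. Next I get its yaw from the plate edges and the funnel centre.

```bash
cat > h.py <<'E'
import numpy as np
def ray(d,uv,z):
    T=np.linalg.inv(d["world_to_cam"]); r=T[:3,:3]@np.linalg.solve(d["mtx"],[*uv,1]); c=T[:3,3]
    return c+r*(z-c[2])/r[2]
E
python3 - <<'E'
from rig import robot
import numpy as np
from h import ray
from scipy.spatial.transform import Rotation as R
d=robot.camera("scene")
f=lambda x,y,z: ray(d,(215+x/4,185+y/4),z)
for a,b in [((80,240),(155,492)),((250,190),(330,433))]:
    v=f(*b,.025)-f(*a,.025);print("plate",v,np.arctan2(v[1],v[0]))
fc=f(144,90,.214);g=np.array([.5795,-.1495,.227]);v=g-fc
print("funnel",fc,np.linalg.norm(v[:2]),np.arctan2(v[1],v[0]))
o=robot.get_obs();M=R.from_quat(o["tool_rot"])
print("tool axes\n",M.as_matrix().round(3)); print("to grip (world up 0.33)",1000*M.inv().apply(np.r_[g[:2],.33]-o["position"]))
E
```

```text
plate [0.17614487 0.03003784 0.        ] 0.16890443027318242
plate [0.17674252 0.02321042 0.        ] 0.13057612352697318
funnel [ 0.49706396 -0.16256092  0.214     ] 0.08346428889636505 0.1571309071872983
tool axes
 [[ 0.963  0.268 -0.   ]
 [ 0.268 -0.963  0.   ]
 [ 0.    -0.    -1.   ]]
to grip (world up 0.33) [ 518.05944485 -325.35298922 -105.96402662]
```

Emit:
{"api": "move_arm", "payload": {
  "series": "0 0 -40 0 0 0; 0 0 -80 0 0 0; 0 0 -106 0 0 0; 30 -19 -106 0 0 0; 64 -40 -106 0 0 1; 98 -61 -106 0 0 3; 132 -82 -106 0 0 5; 166 -104 -106 0 0 7",
  "jaw": 1
}}

```text
time: 1.12
position: [0.3007, -0.4559, 0.3303]
tool_rot: [0.997, 0.073, 0.0, 0.0]
ft_force: [0.6, -0.3, 0.2]
grip_width: 0.087
grip_force: 0.0
```

Emit:
{"api": "move_arm", "payload": {
  "series": "30 -24 0 0 0 0; 62 -50 0 0 0 0; 94 -76 0 0 0 0; 126 -102 0 0 0 0; 158 -128 0 0 0 0; 190 -154 0 0 0 0; 220 -180 0 0 0 0; 240 -195 0 0 0 0"
}}

```text
time: 1.78
position: [0.5098, -0.2252, 0.3303]
tool_rot: [0.997, 0.076, 0.001, -0.001]
ft_force: [-0.3, -0.5, 0.8]
grip_width: 0.0872
grip_force: 0.0
```

```bash
python3 - <<'E'
from rig import robot
import cv2,numpy as np
from scipy.spatial.transform import Rotation as R
o=robot.get_obs();M=R.from_quat(o["tool_rot"])
d=robot.camera("wrist"); cv2.imwrite("pics/w1.png",d["img"][:,:,::-1])
print(o["time"],o["position"],M.as_matrix()[:2,0])
for t in ["funnel_grip","cup_mid"]:
    for r in robot.tip_of(d,t)[:3]:
        p=d["world_to_cam"]@np.r_[r["xyz"],1]; u=d["mtx"]@p[:3]
        print(t,r["p"],np.round(r["xyz"],4),np.round(u[:2]/u[2]),1000*M.inv().apply(r["xyz"]-o["position"]))
E
```

```text
1.7833 [ 0.50976744 -0.2251984   0.33029544] [0.98843832 0.1516193 ]
funnel_grip 0.87 [ 0.5819 -0.15    0.2283] [235.  86.] [ 82.58511188 -63.28796791 102.1533454 ]
cup_mid 0.76 [ 0.3886 -0.2953  0.0276] [359. 241.] [-130.73659463   51.22897558  302.49602479]
cup_mid 0.64 [ 0.4862 -0.1632  0.0522] [273. 166.] [-14.20836736 -64.5707008  278.145723  ]
```

View pics/w1.png

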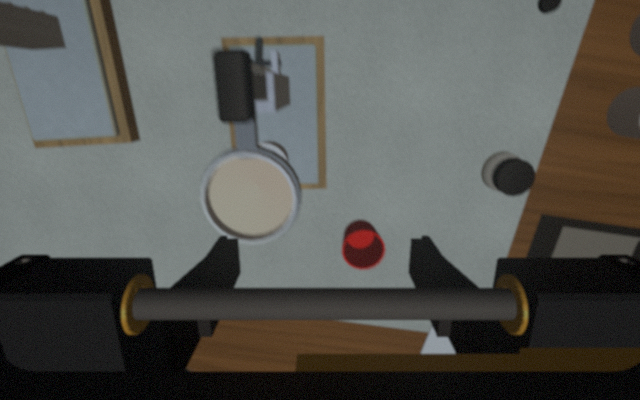

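The wrist view shows the handle at (235,86) and the funnel at (250,195). The plate edges run vertical, so the yaw matches. Moving above the handle now.

Emit:
{"api": "move_arm", "payload": {
  "series": "25 -19 0 0 0 0; 55 -42 0 0 0 0; 80 -62 0 0 0 0; 82 -63 0 0 0 0; 82 -63 35 0 0 0; 82 -63 65 0 0 0; 82 -63 65 0 0 0"
}}

```text
time: 2.52
position: [0.575, -0.1538, 0.2592]
tool_rot: [0.997, 0.074, -0.006, -0.003]
ft_force: [-0.8, 0.1, -1.7]
grip_width: 0.0872
grip_force: 0.0
```

```bash
python3 - <<'E'
from rig import robot
import cv2,numpy as np
from scipy.spatial.transform import Rotation as R
o=robot.get_obs();M=R.from_quat(o["tool_rot"]);print(o["position"])
ims=[]
for c in ["side","wrist"]:
    d=robot.camera(c); ims.append(d["img"][:,:,::-1])
    for r in robot.tip_of(d,"funnel_grip")[:2]:
        print(c,r["p"],np.round(r["xyz"],4),1000*M.inv().apply(r["xyz"]-o["position"]))
a=cv2.resize(np.ascontiguousarray(ims[0][60:260,200:440]),(480,400));b=cv2.resize(np.ascontiguousarray(ims[1]),(320,200))
b=cv2.copyMakeBorder(b,0,200,0,0,0)
cv2.imwrite("pics/a2.png",cv2.hconcat([a,b]))
E
```

```text
[ 0.57504566 -0.15381353  0.25916494]
side 0.87 [ 0.5835 -0.1506  0.2268] [ 9.21083557 -1.71394903 32.27251026]
wrist 0.83 [ 0.583  -0.1492  0.2282] [ 8.90724589 -3.18172308 30.8856171 ]
```

View pics/a2.png

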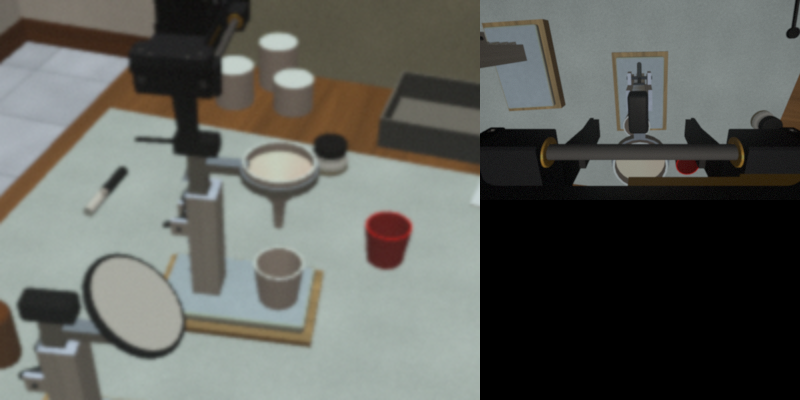

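The side view shows the fingers just above the funnel stand's handle, at about (195,140) in the crop. The wrist view shows it centred between the fingers. I correct by 8 mm along x before going down.

Emit:
{"api": "move_arm", "payload": {
  "series": "4 -1 0 0 0 0; 8 -2 0 0 0 0; 8 -2 0 0 0 0; 8 -2 0 0 0 0"
}}

```text
time: 3.05
position: [0.588, -0.151, 0.2659]
tool_rot: [0.997, 0.075, 0.001, 0.0]
ft_force: [-0.3, -0.0, -0.2]
grip_width: 0.0868
grip_force: 0.0
```

Emit:
{"api": "move_arm", "payload": {
  "series": "-4 0 5 0 0 0; -5 0 15 0 0 0; -5 0 25 0 0 0; -5 0 32 0 0 0; -5 0 35 0 0 0; -5 0 35 0 0 0; -5 0 35 0 0 0; -5 0 35 0 0 0"
}}

```text
time: 3.72
position: [0.5828, -0.1519, 0.2303]
tool_rot: [0.997, 0.075, 0.0, 0.0]
ft_force: [0.6, -0.9, -0.3]
grip_width: 0.0869
grip_force: 0.0
```

Emit:
{"api": "move_arm", "payload": {
  "series": "0 0 0 0 0 0; 0 0 0 0 0 0; 0 0 0 0 0 0; 0 0 0 0 0 0; 0 0 0 0 0 0; 0 0 0 0 0 0; 0 0 0 0 0 0; 0 0 0 0 0 0",
  "jaw": 0,
  "newtons": 35
}}

```text
time: 4.38
position: [0.5824, -0.1518, 0.2301]
tool_rot: [0.997, 0.075, 0.0, 0.0]
ft_force: [-0.0, -0.6, 0.1]
grip_width: 0.0416
grip_force: 0.0
```

Emit:
{"api": "move_arm", "payload": {
  "series": "0 0 0 0 0 0; 0 0 0 0 0 0; 0 0 0 0 0 0; 0 0 0 0 0 0; 0 0 0 0 0 0; 0 0 0 0 0 0; 0 0 0 0 0 0; 0 0 0 0 0 0"
}}

```text
time: 5.05
position: [0.5821, -0.1498, 0.2299]
tool_rot: [0.997, 0.075, -0.0, -0.002]
ft_force: [0.5, 5.5, 0.7]
grip_width: 0.0235
grip_force: 34.9
```

The handle is gripped: 23.5 mm opening at 35 N. I lift slowly, taking out the 2 mm side offset.

Emit:
{"api": "move_arm", "payload": {
  "series": "0 -1 -2 0 0 0; 0 -2 -6 0 0 0; 0 -2 -12 0 0 0; 0 -2 -18 0 0 0; 0 -2 -24 0 0 0; 0 -2 -28 0 0 0; 0 -2 -30 0 0 0; 0 -2 -30 0 0 0"
}}

```text
time: 5.72
position: [0.582, -0.1498, 0.2611]
tool_rot: [0.997, 0.075, 0.0, 0.0]
ft_force: [1.2, 1.0, -3.1]
grip_width: 0.0235
grip_force: 35.0
```

```bash
python3 - <<'E'
from rig import robot
o=robot.get_obs();print(o["position"],o["ft_force"])
for c in ["side","scene"]:
    d=robot.camera(c)
    for r in robot.tip_of(d,"funnel_grip")[:1]: print(c,r)
E
```

```text
[ 0.58204711 -0.14976704  0.26108969] [ 1.2363901   1.03293209 -3.07097497]
side {'xyz': [0.5809, -0.1494, 0.2584], 'p': 0.76}
```

The handle is rising with the gripper, 31 mm so far. I go on to 78 mm in total.

Emit:
{"api": "move_arm", "payload": {
  "series": "0 0 -5 0 0 0; 0 0 -13 0 0 0; 0 0 -21 0 0 0; 0 0 -29 0 0 0; 0 0 -36 0 0 0; 0 0 -42 0 0 0; 0 0 -46 0 0 0; 0 0 -47 0 0 0"
}}

```text
time: 6.58
position: [0.582, -0.1498, 0.3084]
tool_rot: [0.997, 0.075, 0.0, 0.0]
ft_force: [-0.4, 1.0, -4.2]
grip_width: 0.0238
grip_force: 35.0
```

Emit:
{"api": "move_arm", "payload": {
  "series": "0 0 0 0 0 0; 0 0 0 0 0 0; 0 0 0 0 0 0"
}}

```text
time: 6.83
position: [0.5821, -0.1498, 0.3074]
tool_rot: [0.997, 0.075, 0.0, 0.0]
ft_force: [0.6, 1.3, -2.5]
grip_width: 0.0235
grip_force: 35.0
```

```bash
python3 - <<'E'
from rig import robot
import cv2
o=robot.get_obs();print(o["position"],o["ft_force"],o["grip_width"])
d=robot.camera("side")
print(robot.tip_of(d,"funnel_grip")[:1])
cv2.imwrite("pics/up.png",cv2.resize(d["img"][60:260,200:440,::-1].copy(),(720,600)))
E
```

```text
[ 0.58206006 -0.14978321  0.30744151] [ 0.63583145  1.25927474 -2.52250766] 0.023522948820910026
[{'xyz': [0.5795, -0.1499, 0.3073], 'p': 0.62}]
```

View pics/up.png

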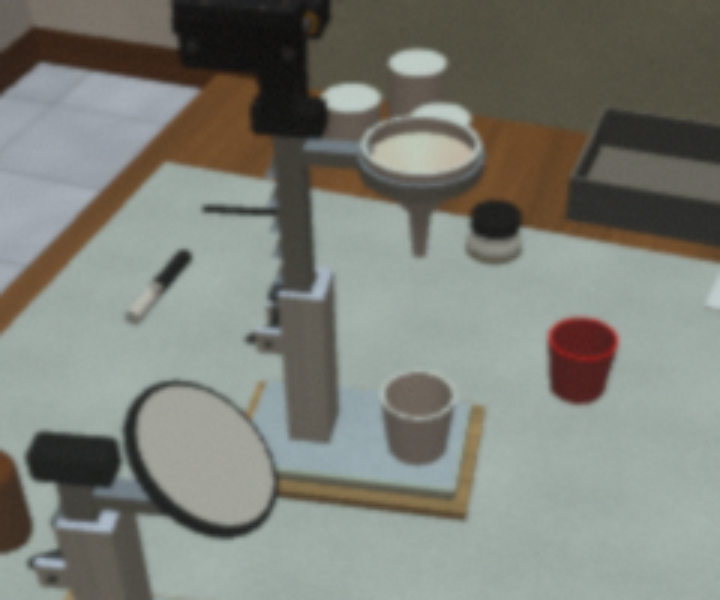

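The picture shows the column raised with the handle in the jaws at (290,110), the cup on its plate at (418,415), and the mirror stand untouched. The lift is about 77.5 mm, so I lower 10 mm onto the pawl and then release.

Emit:
{"api": "move_arm", "payload": {
  "series": "0 0 3 0 0 0; 0 0 6 0 0 0; 0 0 9 0 0 0; 0 0 10 0 0 0; 0 0 10 0 0 0; 0 0 10 0 0 0"
}}

```text
time: 7.43
position: [0.582, -0.1497, 0.2965]
tool_rot: [0.997, 0.075, -0.0, -0.0]
ft_force: [0.6, 1.1, -3.7]
grip_width: 0.0237
grip_force: 35.0
```

Emit:
{"api": "move_arm", "payload": {
  "series": "0 0 0 0 0 0; 0 0 0 0 0 0; 0 0 0 0 0 0; 0 0 0 0 0 0; 0 0 0 0 0 0; 0 0 0 0 0 0; 0 0 0 0 0 0; 0 0 0 0 0 0",
  "jaw": 1
}}

```text
time: 8.1
position: [0.5821, -0.1498, 0.2972]
tool_rot: [0.997, 0.075, 0.0, 0.0]
ft_force: [0.4, 0.3, -0.0]
grip_width: 0.0689
grip_force: 0.0
```

Emit:
{"api": "move_arm", "payload": {
  "series": "0 0 0 0 0 0; 0 0 0 0 0 0; 0 0 0 0 0 0; 0 0 0 0 0 0; 0 0 0 0 0 0; 0 0 0 0 0 0"
}}

```text
time: 8.6
position: [0.5821, -0.1498, 0.297]
tool_rot: [0.997, 0.075, -0.0, -0.0]
ft_force: [0.2, 0.8, 0.4]
grip_width: 0.0868
grip_force: 0.0
```

Emit:
{"api": "move_arm", "payload": {
  "series": "0 0 -10 0 0 0; 0 0 -30 0 0 0; 0 0 -50 0 0 0; 0 0 -70 0 0 0; 0 0 -80 0 0 0; 0 0 -80 0 0 0; 0 0 -80 0 0 0"
}}

```text
time: 9.18
position: [0.5821, -0.1498, 0.3774]
tool_rot: [0.997, 0.075, 0.0, 0.0]
ft_force: [-0.2, 0.2, -0.6]
grip_width: 0.0872
grip_force: 0.0
```

```bash
python3 - <<'E'
from rig import robot
import cv2
print(robot.get_obs()["position"])
for c in ["side","scene"]:
    d=robot.camera(c)
    for t in ["funnel_grip","mirror_grip","cup_mid"]: print(c,t,robot.tip_of(d,t)[:2])
    if c=="side": cv2.imwrite("pics/end.png",d["img"][:,:,::-1])
E
```

```text
[ 0.58212113 -0.14975342  0.37744525]
side funnel_grip [{'xyz': [0.5804, -0.1493, 0.2934], 'p': 0.84}, {'xyz': [0.6042, 0.122, 0.2194], 'p': 0.33}]
side mirror_grip [{'xyz': [0.6031, 0.1204, 0.2197], 'p': 0.56}]
side cup_mid [{'xyz': [0.3841, -0.2959, 0.024], 'p': 0.94}, {'xyz': [0.489, -0.1564, 0.0498], 'p': 0.89}]
scene funnel_grip []
scene mirror_grip [{'xyz': [0.6028, 0.1217, 0.2155], 'p': 0.63}]
scene cup_mid [{'xyz': [0.3835, -0.2981, 0.0263], 'p': 0.88}, {'xyz': [0.4892, -0.1539, 0.0526], 'p': 0.55}]
```

View pics/end.png

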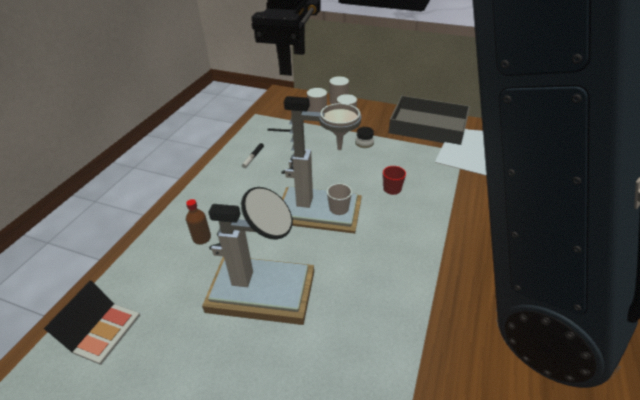

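The handle now sits at z 0.293, about 66 mm (three notches) above its start at 0.227. It shows at (297,103) with the gripper clear above it. The cup at (339,199) and the mirror handle at (224,213) have not moved.

```bash
python3 -c "
from rig import robot
print(robot.hand_in())"
```

```text
the job is handed in; nothing more can be done
None
```

I raised the funnel stand three clicks and let go: the pawl holds its handle about 66 mm above where it started, and neither the mirror stand nor the cup moved; the job is handed in.

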